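# Unlock a cavity filter and hold its tuning rod drawn out

## Robot

A 6-joint arm with a two-finger parallel gripper is mounted at the origin on the work surface. World frame = base frame: x ahead of the robot, y to its left, z up, the work surface at z = 0. Lengths are in m, angles in rad, forces in N, time in s.
With the tool pointing down it reaches from about 0.275 to 0.825 m from the base axis. Payload 5.2 kg.
Tool frame: the origin (TCP) lies at the very end of the fingers, on their centre line; the grasp point (between the pads) lies 19 mm behind it; z points along the fingers, y is the direction in which the jaws open and shut (so a half turn about z gives the same grasp; the last joint's range is limited). The gripper opens to 93 mm and grips with 3 to 60 N. Pads are 15 mm wide; open, the fingers measure 128 mm over their backs; the gripper's body (75 mm by 188 mm) begins 65 mm behind the grasp point.
Start: joints at [0.963, 0.259, 1.535, -0, 1.348, -0.203], TCP at [0.217, 0.506, 0.219] pointing down, gripper open.
Joint ranges: [-3.14, 3.14], [-0.91, 2.08], [0.19, 2.58], [-1.22, 4.36], [0.22, 2.71], [-3.12, 3.12]. Speed limits (rad/s): [2.57, 2.57, 3.14, 3.14, 3.14, 3.14].

## Interface

Orientations are given as a rotation vector (axis times angle).
In Python, from cell import sensors, optics, manip gives the robot as it stands.
- The arm moves only by the tool arm_command, never from a script. Its argument "series" is a list of rows, each an object with "claw": the opening in per cent of the stroke, from 0 (shut) to 100 (fully open); "dp": the shift along the tool's x, y, z in cm, a list of three; "spin": the turn about the tool's z in degrees. In form: [{"claw": claw, "dp": [dx, dy, dz], "spin": spin}, ...]. A call has 1 to 8 rows; each row is the pose to reach, as a shift and turn from the pose commanded when the call began, along the tool's axes at that moment; what a row does not reach only later rows make up. A row lasts 1/10 s, in which the tool goes at most 50 mm and 8.59 degrees, less where a joint would pass 70% of its speed; a pose out of reach is approached as far as the arm can. A call with a gripper value outside its range is refused whole. The fingers move at their own pace and stop on an object; "grip_force" is the grip in N (left out, the last holds). Time passes only in rows, so rows that repeat a pose let the fingers close. It gives the time, the measured TCP pose, the force and the opening at its end, in the units of the state.
- sensors.read_state(): the state, without advancing time (a new reading comes with each control period).
- optics.grab_frame(name): name is "side" or "top"; returns a dict with "pixels" (400x640x3 uint8, red, green, blue), "fx", "fy", "cx", "cy" (pixels), "rvec" (rotation vector, rad) and "tvec" (3), from world to camera coordinates, as OpenCV has them. Camera axes: x right, y down, z forward; pixel columns grow to the right and rows downward; lengths in m; the calibration is good to about 2 mm. A picture is of the moment at which its call begins. There is no depth.
- manip.hand_in(): hands the job in, once; it reports no verdict.
Trained networks look in the newest picture that a camera, given by its name, has taken for a name from the list of things; names that differ only in an ending like _2 or _b are one class to them, and where a whole thing is asked for, a point or a joint stands for the part that bears it (a point fixed in the world has none). Each returns a list of dicts, best first, with "p" (0 to 1); they miss things now and then, are a little off and sometimes report something else, mostly with a low value. They report only what shows in the picture. A call takes as long as a camera call. They do not tell look-alikes from the thing itself.
- optics.boxes_of(camera, label): "uv" ([column, row] in pixels, amid what is visible of it).
- optics.cut_out(camera, label): "region" (400x640 bool, what is visible of it) and "uv" ([column, row] in pixels, amid what is visible of it).
- optics.landmark_of(camera, label): "uv" ([column, row] in pixels: a listed point, or the origin of a listed thing).
The state is a dict: "clock": time; "q": joint angles; "dq": joint speeds; "joint_efforts": joint torques, N m; "ee_pos": TCP position; "eef_rot": TCP orientation; "contact_force": force on the tool from outside, world axes, zero at the start; "wrist_torque": the same for the moment, N m; "finger_gap": finger opening in m.
Only numpy, scipy, OpenCV 4.12 (cv2) and the standard library are available. Lean on these libraries where they do the work, as an engineer would, in place of code of your own. Each camera call takes 0.05 s, during which the arm holds its last target.

## Task

Retune the aluminium cavity filter on the radio bench: push the yellow lock plate by its red tab, along its slide towards the black-knobbed tuning rod, until the spring detent snaps it in at the end of its travel. Then grip the knob and draw the rod gently straight up out of its snug bore by about 40 mm, until its red ring has just come out above the lock plate, without prying it sideways or pulling it right out, and finish still holding it there, steady. Leave the other things on the bench alone.

Things in the scene. Friction and masses are not known exactly. Their poses are not given: they have to be found in the camera images.
- filter: Cavity filter fixed to the bench: aluminium block 90 x 170 x 85 mm high (its x, y, z), two brass connectors on its -x face. Origin: centre of its underside; z up. On top: bore of the tuning rod at its (0, +20) mm; yellow lock plate that slides along its +y; steel guide strips 12 mm high beside the plate; black detent block 20 mm high at its (+36, 0) mm.
- bore_mouth (a point): Centre of the mouth of the bore, on the top face of the filter (85 mm above the bench); axes as the filter's. Vertical blind bore 15 mm wide, 75 mm deep, for the 14 mm rod.
- rod: Steel tuning rod upright in the bore. Origin: on its axis, at the underside of its brass collar (22 mm wide, 5 thick), which rests on the filter's top when the rod is fully in; z up along it. Below the origin: 14 mm rod, 70 mm long, red ring painted 21 to 29 mm down. Above: 12 mm stem, then the knob (rod_knob). 0.11 to 0.22 kg; only weight and rubbing keep it in the bore.
- rod_knob (a point): Middle of the black knurled knob of the tuning rod, to grip: 24 mm in diameter, 30 mm tall, on the rod's axis, 50 mm above the rod's origin; axes as the rod's.
- lock (a joint): Travel of the lock plate along the filter's +y, 0 to 0.030 m; starts at 0 to 0.012, lying over the collar so that the rod is locked in. Rubs with about 0.5 N; from about 0.020 a spring ball resists with up to about 11 N, past that it snaps to its stop at 0.030: rod free, ball keeps it there. Plate 4 mm thick, its top face 10.5 mm above the filter's top.
- lock_tab (a point): Middle of the outer (-y) face of the red upright tab on the lock plate, to be pushed towards +y; moves with the plate, axes as the filter's. Tab 40 mm wide (x), 8 mm thick (y), from the plate's top to 10 mm above this point, which is 18 mm above the filter's top and 78 mm to -y of the bore's axis at joint value 0.
- tray: Bystander: blue plastic parts tray, 80 x 110 x 30 mm, beyond the filter; origin centre of its underside.
- screwdriver: Bystander: orange-handled screwdriver 170 mm long, lying on the robot's side of the filter.
- adapter: Bystander: small steel and brass coaxial adapter, 24 mm wide, 34 mm tall, standing off the tab end of the filter; origin centre of its underside.
- mic: Bystander: chrome desk microphone, base 120 mm wide, 213 mm tall; origin centre of its underside.
- mug: Bystander: blue mug, 80 mm wide, 95 mm tall; origin centre of its underside.
- key: Bystander: brass telegraph key on a dark base 110 x 75 mm, 49 mm tall; origin centre of its underside.
- logbook: Bystander: logbook 150 x 200 x 12 mm with a pen on it; origin centre of its underside.
Not all that is in view belongs to the job. Of the things that look like the rod, the smaller one is meant.

How it is judged:
On the way:
1. the lock plate is snapped into its detent (travel over 28 mm) with the rod still fully in (value of joint lock above 0.028 m and z of rod in the frame of bore_mouth below 0.004 m), for 0.2 s.
At the end, for the whole second after the job is handed in: The lock plate is in its detent (over 28 mm), and the fingers still hold the rod (over 1 N) at rest (under 10 mm/s), drawn out 34 to 48 mm, upright in its bore within 0.06 rad and 4 mm, rubbing on the filter with less than 10 N (value of joint lock above 0.028 m and z of rod in the frame of bore_mouth between 0.034 and 0.048 m and angle between the z axis of rod and the z axis of filter, either way round below 0.06 rad and horizontal distance between rod and bore_mouth below 0.004 m and contact force between the fingers and rod above 1 N and contact force between rod and filter below 10 N and linear speed of rod below 0.01 m/s); the arm keeps its last pose, push and grip.
It fails at once if the rod is forced against the filter or its lock plate (over 20 N) (contact force between rod and filter above 20 N).
It fails at once if the rod is pulled right out (over 62 mm) (z of rod in the frame of bore_mouth above 0.062 m).
It fails at once if a bystander is moved more than 20 mm (distance of any of tray, screwdriver, adapter, mic, mug, key, logbook from where it was at the start of the episode above 0.02 m).
It fails at once if the mug, microphone or adapter is tipped (angle between any of mug, mic, adapter's own z axis and vertical above 0.4 rad).
It also fails if it takes over 43 s, if anything falls off the work surface, if the arm or the gripper's body presses on something with over 40 N, if the wrist force passes 120 N, or if a joint passes its speed limit or range.

## Working session

There is one attempt and no reset: what is moved stays moved. The work goes in short steps, Python scripts to look and compute and a tool call to move; the robot and the scene stay as the last step left them, time stands still between calls to the robot, and variables do not carry over. Pictures are saved under pics/ and viewed, and the job is handed in when it is done.

Besides the shell and the picture viewer there is one more tool, called after "Request:" as name(argument=value, ...), one argument or row to a line, values as JSON. arm_command: Moves the arm, as the interface text tells. Its arguments: {"type":"object","properties":{"series":{"type":"array"},"grip_force":{"type":"number"}},"required":["series"]}

```bash
mkdir -p pics; ls; cat > h.py <<'E'
import numpy as np, cv2
from cell import sensors, optics, manip
def grab(n,fn=None):
    f=optics.grab_frame(n)
    if fn: cv2.imwrite(fn,cv2.cvtColor(f['pixels'],cv2.COLOR_RGB2BGR))
    return f
def ray(f,uv):
    R,_=cv2.Rodrigues(np.array(f['rvec'],float)); t=np.array(f['tvec'],float)
    d=R.T@np.array([(uv[0]-f['cx'])/f['fx'],(uv[1]-f['cy'])/f['fy'],1.])
    return -R.T@t,d/np.linalg.norm(d)
def atz(f,uv,z):
    c,d=ray(f,uv); return c+d*(z-c[2])/d[2]
def tri(f1,u1,f2,u2):
    c1,d1=ray(f1,u1);c2,d2=ray(f2,u2)
    s=np.linalg.lstsq(np.c_[d1,-d2],c2-c1,rcond=None)[0]
    a=c1+s[0]*d1;b=c2+s[1]*d2
    return (a+b)/2,np.linalg.norm(a-b)
def proj(f,p):
    K=np.array([[f['fx'],0,f['cx']],[0,f['fy'],f['cy']],[0,0,1.]])
    return cv2.projectPoints(np.atleast_2d(np.array(p,float)),np.array(f['rvec'],float),np.array(f['tvec'],float),K,None)[0][:,0]
E
python3 - <<'E'
from h import *
np.set_printoptions(precision=4,suppress=True)
print(sensors.read_state())
for n in('side','top'):
    f=grab(n,f'pics/{n}0.png'); print(n,ray(f,(320,200)),f['fx'])
    for l in('filter','bore_mouth','rod','rod_knob','lock_tab','adapter','mic','mug','tray','key','logbook','screwdriver'):
        print(l,[(np.round(d['uv'],1),round(d['p'],2)) for d in optics.landmark_of(n,l)])
E
```

```text
pics
{'clock': 0.0, 'q': array([ 0.9632,  0.2593,  1.536 , -0.    ,  1.348 , -0.2028]), 'dq': array([-0.001 , -0.0021,  0.0007,  0.0006,  0.0009, -0.    ]), 'joint_efforts': array([ -0.0007, -43.7306, -28.401 ,   0.0718,   0.0415,  -0.0001]), 'ee_pos': array([0.2163, 0.5051, 0.2179]), 'eef_rot': array([-0.6314, -3.0768,  0.0026]), 'contact_force': array([-0.5498, -0.5371,  0.9907]), 'wrist_torque': array([-0.0634,  0.0222, -0.0137]), 'finger_gap': 0.09281710994465253}
side (array([ 0.1884, -0.7936,  0.9119]), array([ 0.3259,  0.6764, -0.6605])) 422.8560944469995
filter [(array([316. , 231.6]), 0.77)]
bore_mouth [(array([311.8, 202.7]), 0.65)]
rod [(array([296.9, 172.7]), 0.91), (array([312.1, 203.8]), 0.61)]
rod_knob [(array([316.9, 193. ]), 0.56)]
lock_tab [(array([320.3, 216.1]), 0.75)]
adapter [(array([324. , 267.7]), 0.64)]
mic [(array([280.5, 154.1]), 0.75)]
mug [(array([430.8, 350.3]), 0.62)]
tray [(array([321.8, 267.8]), 0.67), (array([354.9, 217.5]), 0.57), (array([280.5, 153.4]), 0.57)]
key [(array([354. , 389.1]), 0.6)]
logbook [(array([225.8, 170. ]), 0.6)]
screwdriver []
top (array([0.2995, 0.0184, 1.4847]), array([ 0.1624, -0.0214, -0.9865])) 511.98468213281024
filter [(array([303.8, 191.2]), 0.6)]
bore_mouth [(array([295.6, 186.8]), 0.92)]
rod [(array([247.9, 184. ]), 0.49), (array([303.5, 187.9]), 0.46)]
rod_knob [(array([236.5, 174.5]), 0.56), (array([298.1, 185.5]), 0.41)]
lock_tab [(array([327.6, 192.1]), 0.82)]
adapter [(array([357.3, 202.7]), 0.45)]
mic [(array([157.5, 176.5]), 0.61)]
mug []
tray [(array([309.3, 151.6]), 0.76)]
key []
logbook [(array([161.7, 252.9]), 0.96)]
screwdriver [(array([304.8, 231.4]), 0.53)]
```

View pics/side0.png

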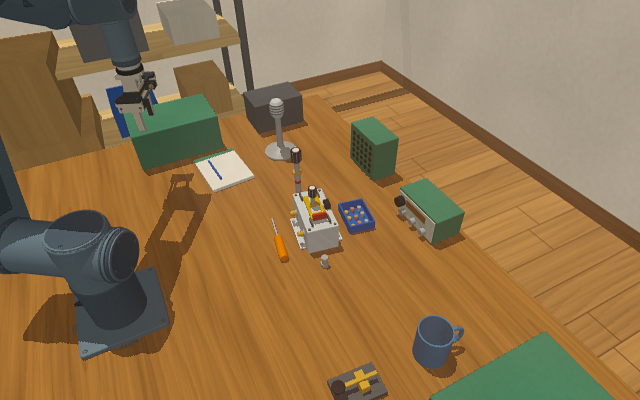

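View pics/top0.png

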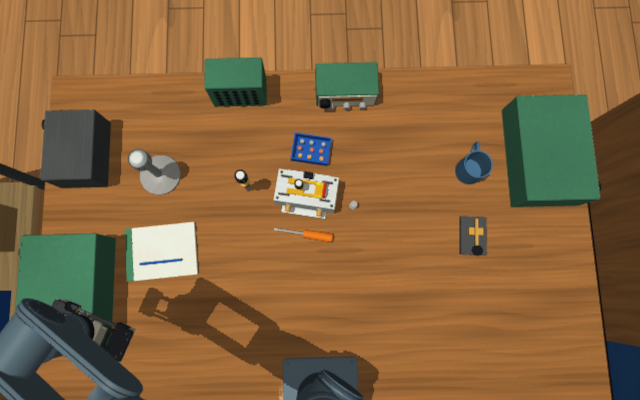

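```bash
python3 -c "
import cv2
a=cv2.imread('pics/side0.png')[120:290,230:400]
b=cv2.imread('pics/top0.png')[130:240,220:385]
cv2.imwrite('pics/s0c.png',cv2.resize(a,None,fx=3.5,fy=3.5,interpolation=2))
cv2.imwrite('pics/t0c.png',cv2.resize(b,None,fx=4.8,fy=4.8,interpolation=2))"
```

```text
(no output)
```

View pics/s0c.png

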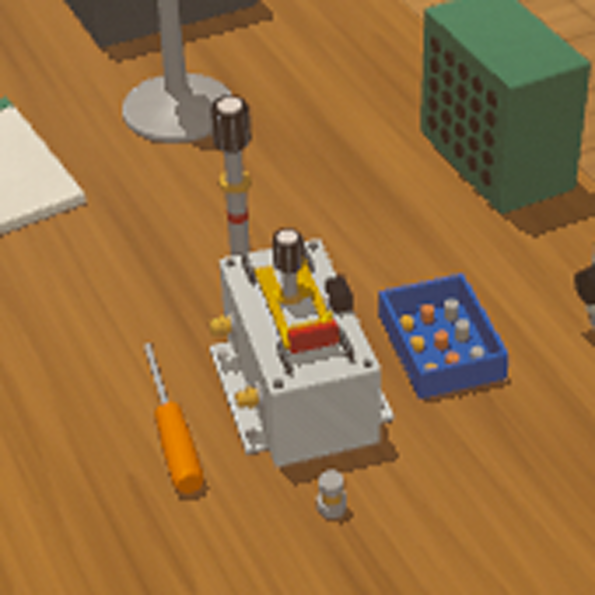

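View pics/t0c.png

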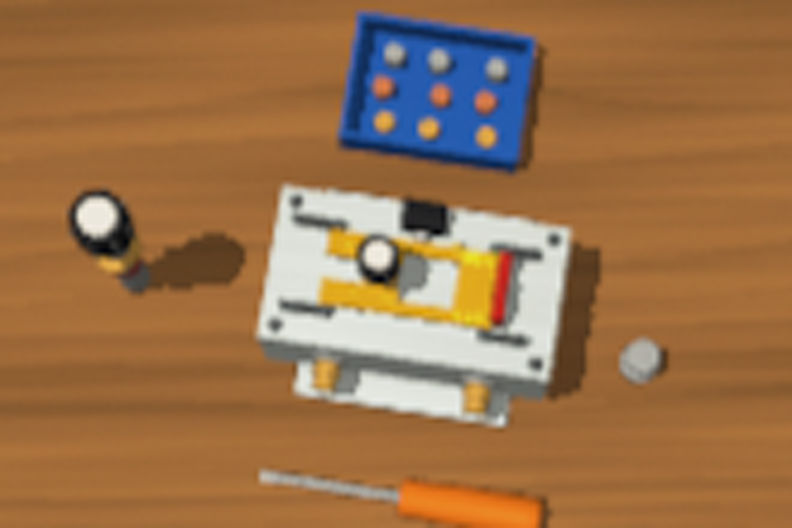

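The two candidates are the tall dark-knobbed rod standing on the bench (side 296,155; top 241,175) and the rod in the filter (side 312,190; top 299,184). The second is the smaller one, sits in the filter's bore under the yellow plate and matches the description. The enlarged crops confirm it. The adapter is at top (354,205), and the red tab is at side (320,216) and top (325,190).

```bash
cat > fit.py <<'E'
from h import *
from scipy.optimize import least_squares
np.set_printoptions(precision=4,suppress=True)
ft=grab('top');fs=grab('side')
T=lambda x,y:np.array([220+x/4.8,130+y/4.8]); S=lambda x,y:np.array([230+x/3.5,120+y/3.5])
# local points (filter frame), top px, side px
L=[];
pt=[([ .045, .085,.085],ft,T(285,186)),([ .045,-.085,.085],ft,T(570,230)),([-.045,-.085,.085],ft,T(547,384)),([-.045,.085,.085],ft,T(260,338)),
 ([0,.02,.15],ft,T(378,258)),([0,.02,.15],fs,S(288,238)),
 ([-.045,.085,.085],fs,S(221,263)),([.045,-.085,.085],fs,S(378,369)),([-.045,-.085,.085],fs,S(271,391)),([.045,.085,.085],fs,S(322,243)),([-.045,-.085,0],fs,S(279,466))]
def w(p,l):
    c,s=np.cos(p[2]),np.sin(p[2]); return np.array([p[0]+c*l[0]-s*l[1],p[1]+s*l[0]+c*l[1],l[2]])
def res(p,per=False):
    r=[proj(f,w(p,l))[0]-u for l,f,u in pt]; return np.array(r) if per else np.ravel(r)
p=least_squares(res,[.55,0,0],loss='soft_l1').x
print(p,np.degrees(p[2])); print(res(p,True))
print('triang knob top',tri(ft,T(378,258),fs,S(288,238)),'model',w(p,[0,.02,.15]))
# tab
tt=T(503,288); print('tab top centre @z.113',atz(ft,tt,.113))
q=atz(ft,tt,.113); c,s=np.cos(p[2]),np.sin(p[2]); d=q[:2]-p[:2]
print('tab local',c*d[0]+s*d[1],-s*d[0]+c*d[1],'joint=',-s*d[0]+c*d[1]-(.02-.078+.004))
print('adapter',atz(ft,T(642,358),.034))
for f,n in((ft,'t'),(fs,'s')):
    im=cv2.cvtColor(f['pixels'],cv2.COLOR_RGB2BGR); im=cv2.resize(im,None,fx=4,fy=4,interpolation=2)
    for l in [[a*.045,b*.085,z] for a in(1,-1) for b in(1,-1) for z in(0,.085)]+[[0,.02,.15],[0,.02,.12]]:
        u=proj(f,w(p,l))[0]; cv2.circle(im,tuple(int(4*v+2) for v in u),4,(255,0,255),1)
    im=im[520:920,880:1560] if n=='t' else im[480:1080,960:1560]
    cv2.imwrite(f'pics/ov_{n}.png',im)
print(sensors.read_state()['clock'])
E
python3 fit.py
```

```text
[ 0.5632  0.0242 -0.1798] -10.30308420106175
[[-0.1499 -0.4394]
 [ 0.5135 -0.4422]
 [ 0.5918 -1.0057]
 [-0.3096 -0.7951]
 [ 0.2972 -0.9103]
 [-0.6435 -0.1048]
 [-0.972  -0.8426]
 [ 0.3019  0.4708]
 [-0.5116  1.2535]
 [-1.1784 -0.9971]
 [-1.5706  0.57  ]]
triang knob top (array([0.5667, 0.0442, 0.1487]), np.float64(0.004198650829357018)) model [0.5668 0.0438 0.15  ]
tab top centre @z.113 [ 0.5526 -0.0252  0.113 ]
tab local -0.0016521928732120047 -0.050440433282705685 joint= 0.0035595667172943074
adapter [ 0.5226 -0.1094  0.034 ]
1.4
```

View pics/ov_t.png

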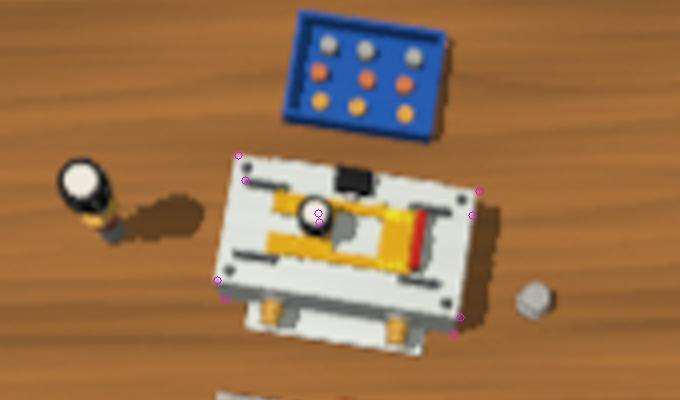

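View pics/ov_s.png

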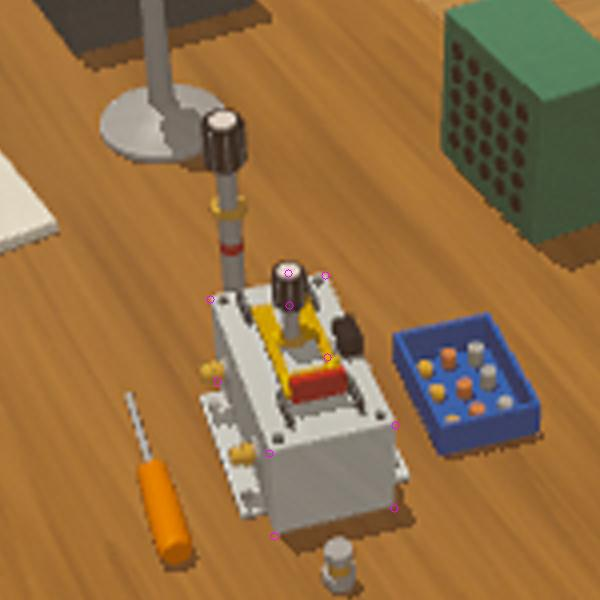

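```bash
sed -i 's#^T=.*#T=lambda x,y:np.array([219.5+(x+.5)/4.8,129.5+(y+.5)/4.8]); S=lambda x,y:np.array([229.5+(x+.5)/3.5,119.5+(y+.5)/3.5])#' fit.py
cat >> fit.py <<'E'
np.save('p.npy',p)
E
python3 fit.py
cat >> h.py <<'E'
P=np.load('p.npy')
def loc(x,y,z):
    c,s=np.cos(P[2]),np.sin(P[2]); return np.array([P[0]+c*x-s*y,P[1]+s*x+c*y,z])
def toloc(v):
    c,s=np.cos(P[2]),np.sin(P[2]); d=np.array(v[:2])-P[:2]; return np.array([c*d[0]+s*d[1],-s*d[0]+c*d[1],v[2]])
def go(target,frm=None):
    s=sensors.read_state(); R,_=cv2.Rodrigues(s['eef_rot']); a=np.degrees(np.arctan2(R[1,1],R[0,1]))
    need=(np.degrees(P[2])-a+90)%180-90   # ccw world
    print('clock',s['clock'],'local tcp',toloc(s['ee_pos']),'dp cm',R.T@(target-s['ee_pos'])*100,'spin(tool)',-need,'F local',None)
    c,q=np.cos(P[2]),np.sin(P[2]);F=s['contact_force'];print('F local',c*F[0]+q*F[1],-q*F[0]+c*F[1],F[2]);return R
E
python3 - <<'E'
from h import *
np.set_printoptions(precision=4,suppress=True)
print(go(loc(0,-.085,.20)))
print('rod',loc(0,.02,.116),sensors.read_state()['q'])
E
```

```text
[ 0.5636  0.0255 -0.1813] -10.387152481587421
[[-0.2102 -0.2251]
 [ 0.4348 -0.1427]
 [ 0.4607 -0.7157]
 [-0.4216 -0.5921]
 [ 0.1806 -0.6758]
 [-0.3458 -0.0685]
 [-0.6288 -0.811 ]
 [ 0.5293  0.4949]
 [-0.2724  1.2333]
 [-0.8475 -0.9296]
 [-1.3269  0.5495]]
triang knob top (array([0.5669, 0.0454, 0.1492]), np.float64(0.002741608571254463)) model [0.5672 0.0452 0.15  ]
tab top centre @z.113 [ 0.5537 -0.0241  0.113 ]
tab local -0.0008518720690435175 -0.050626924306078604 joint= 0.003373075693921389
adapter [ 0.5237 -0.1083  0.034 ]
1.5
clock 1.5 local tcp [-0.4279  0.4096  0.2187] dp cm [-52.6894 -38.7458   1.8657] spin(tool) 77.19556847059008 F local None
F local 0.16739213316540025 1.7828879228151824 -0.06950392810872272
[[-0.9192  0.3938 -0.    ]
 [ 0.3938  0.9192  0.    ]
 [ 0.      0.     -1.    ]]
rod [0.5672 0.0452 0.116 ] [ 0.9632  0.2586  1.535   0.      1.348  -0.2028]
```

Request:
arm_command(
  series=[
    {"claw": 0,"dp": [-52.7,-38.7,-3],"spin": 77.2},
    {"claw": 0,"dp": [-52.7,-38.7,-3],"spin": 77.2},
    {"claw": 0,"dp": [-52.7,-38.7,-3],"spin": 77.2},
    {"claw": 0,"dp": [-52.7,-38.7,-3],"spin": 77.2},
    {"claw": 0,"dp": [-52.7,-38.7,-3],"spin": 77.2},
    {"claw": 0,"dp": [-52.7,-38.7,-3],"spin": 77.2},
    {"claw": 0,"dp": [-52.7,-38.7,-3],"spin": 77.2},
    {"claw": 0,"dp": [-52.7,-38.7,-3],"spin": 77.2},
  ],
  grip_force=10,
)

```text
clock: 2.3
ee_pos: [0.4202, 0.1595, 0.2374]
eef_rot: [2.265, 2.176, 0.001]
contact_force: [1.5, -0.0, 0.2]
finger_gap: 0.0337
```

```bash
python3 - <<'E'
from h import *
np.set_printoptions(precision=4,suppress=True)
print(go(loc(0,-.085,.20)))
E
```

```text
clock 2.3 local tcp [-0.1653  0.1059  0.2374] dp cm [-21.2258  13.6727   3.7504] spin(tool) 8.086104105212257 F local None
F local 1.515955011715485 0.26217785317779124 0.24206675357107613
[[ 0.0401  0.9992  0.001 ]
 [ 0.9992 -0.0402  0.0003]
 [ 0.0003  0.001  -1.    ]]
```

Request:
arm_command(
  series=[
    {"claw": 0,"dp": [-21.2,13.7,0],"spin": 8.1},
    {"claw": 0,"dp": [-21.2,13.7,0],"spin": 8.1},
    {"claw": 0,"dp": [-21.2,13.7,0],"spin": 8.1},
    {"claw": 0,"dp": [-21.2,13.7,0],"spin": 8.1},
    {"claw": 0,"dp": [-21.2,13.7,0],"spin": 8.1},
    {"claw": 0,"dp": [-21.2,13.7,0],"spin": 8.1},
    {"claw": 0,"dp": [-21.2,13.7,0],"spin": 8.1},
    {"claw": 0,"dp": [-21.2,13.7,0],"spin": 8.1},
  ],
)

```text
clock: 3.1
ee_pos: [0.5485, -0.0542, 0.2368]
eef_rot: [-2.406, -2.018, 0.0]
contact_force: [0.5, 0.4, 0.5]
finger_gap: 0.0006
```

```bash
python3 - <<'E'
from h import *
np.set_printoptions(precision=4,suppress=True)
print(go(loc(0,-.085,.102)))
E
```

```text
clock 3.1 local tcp [-0.0005 -0.0812  0.2368] dp cm [-0.3904  0.0629 13.48  ] spin(tool) 0.3577207941520584 F local None
F local 0.38958392519255436 0.43370806674037476 0.478990498235804
[[ 0.1742  0.9847 -0.0009]
 [ 0.9847 -0.1742  0.0008]
 [ 0.0006 -0.001  -1.    ]]
```

Request:
arm_command(
  series=[
    {"claw": 0,"dp": [-0.5,0,5],"spin": 0.3},
    {"claw": 0,"dp": [-0.5,0,9],"spin": 0.3},
    {"claw": 0,"dp": [-0.5,0,11.5],"spin": 0.3},
    {"claw": 0,"dp": [-0.5,0,13.4],"spin": 0.3},
    {"claw": 0,"dp": [-0.5,0,13.4],"spin": 0.3},
    {"claw": 0,"dp": [-0.5,0,13.4],"spin": 0.3},
  ],
)

```text
clock: 3.7
ee_pos: [0.5482, -0.0588, 0.1038]
eef_rot: [2.411, 2.014, 0.0]
contact_force: [0.0, 0.6, 0.2]
finger_gap: 0.0007
```

```bash
python3 - <<'E'
from h import *
np.set_printoptions(precision=4,suppress=True)
for n in('top','side'): 
    f=grab(n,f'pics/{n}1.png')
a=cv2.imread('pics/side1.png')[150:270,260:380];b=cv2.imread('pics/top1.png')[150:230,260:360]
cv2.imwrite('pics/c1.png',np.hstack([cv2.resize(a,(400,400),interpolation=2),cv2.resize(b,(400,320),interpolation=2)[:,:].copy() if 0 else cv2.copyMakeBorder(cv2.resize(b,(400,320),interpolation=2),0,80,0,0,0)]))
print(go(loc(0,-.07,.102)))
E
```

```text
clock 3.8 local tcp [ 0.0012 -0.0864  0.1047] dp cm [ 1.6393 -0.1154  0.2715] spin(tool) 0.10183871309114068 F local None
F local -0.1494005405283695 0.10022078587138238 -0.3258206917856008
[[ 0.1786  0.9839  0.0027]
 [ 0.9839 -0.1785 -0.0008]
 [-0.0003  0.0028 -1.    ]]
```

View pics/c1.png

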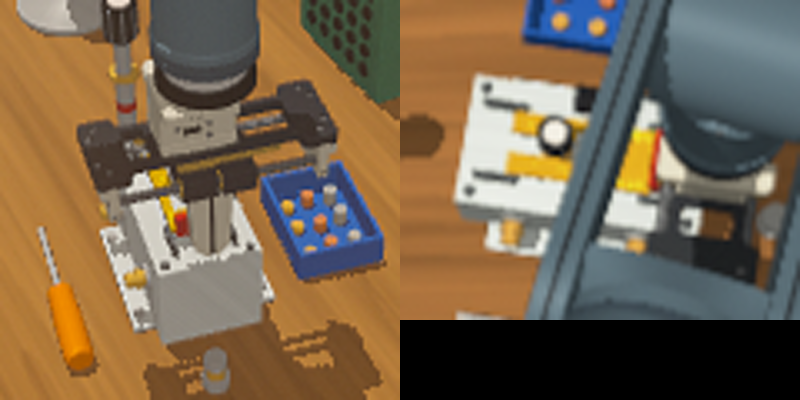

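The view shows the closed fingers standing above the filter top, behind the red tab (side crop about 180,222), and clear of the adapter. I'll start pushing.

Request:
arm_command(
  series=[
    {"claw": 0,"dp": [0.8,0,0.2],"spin": 0},
    {"claw": 0,"dp": [1.4,0,0.2],"spin": 0},
    {"claw": 0,"dp": [1.8,0,0.2],"spin": 0},
    {"claw": 0,"dp": [2.2,0,0.2],"spin": 0},
    {"claw": 0,"dp": [2.6,0,0.2],"spin": 0},
    {"claw": 0,"dp": [3.0,0,0.2],"spin": 0},
    {"claw": 0,"dp": [3.0,0,0.2],"spin": 0},
  ],
)

```text
clock: 4.5
ee_pos: [0.5538, -0.0301, 0.101]
eef_rot: [-2.412, -2.013, -0.0]
contact_force: [0.2, -0.4, -0.3]
finger_gap: 0.0009
```

```bash
cat > look.py <<'E'
from h import *
import sys
np.set_printoptions(precision=4,suppress=True)
n=sys.argv[1]
for k in('top','side'): f=grab(k,f'pics/{k}{n}.png')
a=cv2.imread(f'pics/side{n}.png')[150:250,260:360];b=cv2.imread(f'pics/top{n}.png')[150:230,260:360]
cv2.imwrite(f'pics/c{n}.png',np.hstack([cv2.resize(a,(400,400),interpolation=2),cv2.copyMakeBorder(cv2.resize(b,(400,320),interpolation=2),0,80,0,0,0)]))
go(loc(0,.02,.116))
E
python3 look.py 2
```

```text
clock 4.6 local tcp [ 0.0003 -0.0569  0.1009] dp cm [ 7.6914 -0.026  -1.5087] spin(tool) 0.04887396711136205 F local None
F local -1.0598073745506509 -0.5664273007232615 0.11486523193973139
```

View pics/c2.png

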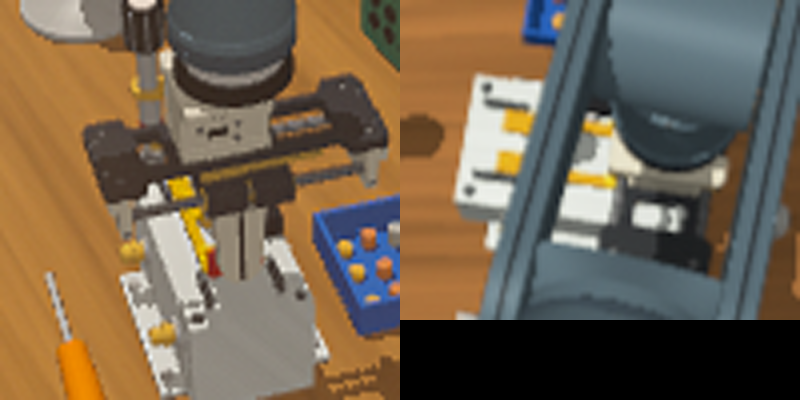

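Request:
arm_command(
  series=[
    {"claw": 0,"dp": [0.4,0,0],"spin": 0},
    {"claw": 0,"dp": [0.8,0,0],"spin": 0},
    {"claw": 0,"dp": [1.1,0,0],"spin": 0},
    {"claw": 0,"dp": [1.3,0,0],"spin": 0},
    {"claw": 0,"dp": [1.4,0,0],"spin": 0},
    {"claw": 0,"dp": [1.4,0,0],"spin": 0},
  ],
)

```text
clock: 5.2
ee_pos: [0.5558, -0.0187, 0.101]
eef_rot: [2.411, 2.012, -0.005]
contact_force: [-2.0, -8.9, 0.2]
finger_gap: -0.0
```

Request:
arm_command(
  series=[
    {"claw": 0,"dp": [0.1,0,0],"spin": 0},
    {"claw": 0,"dp": [0.2,0,0],"spin": 0},
    {"claw": 0,"dp": [0.2,0,0],"spin": 0},
  ],
)

```text
clock: 5.5
ee_pos: [0.5566, -0.0148, 0.1009]
eef_rot: [-2.413, -2.011, -0.0]
contact_force: [-0.1, 1.0, 0.3]
finger_gap: 0.0006
```

Request:
arm_command(
  series=[
    {"claw": 0,"dp": [0.1,0,0],"spin": 0},
    {"claw": 0,"dp": [0.2,0,0],"spin": 0},
    {"claw": 0,"dp": [0.2,0,0],"spin": 0},
  ],
)

```text
clock: 5.8
ee_pos: [0.5571, -0.0124, 0.101]
eef_rot: [-2.412, -2.012, -0.001]
contact_force: [0.0, 0.0, 0.4]
finger_gap: 0.0001
```

Request:
arm_command(
  series=[
    {"claw": 0,"dp": [0.1,0,0],"spin": 0},
    {"claw": 0,"dp": [0.2,0,0],"spin": 0},
    {"claw": 0,"dp": [0.2,0,0],"spin": 0},
  ],
)

```text
clock: 6.1
ee_pos: [0.5573, -0.0108, 0.101]
eef_rot: [2.413, 2.012, 0.0]
contact_force: [-0.6, -0.3, 0.9]
finger_gap: 0.0004
```

Request:
arm_command(
  series=[
    {"claw": 0,"dp": [0.1,0,0],"spin": 0},
    {"claw": 0,"dp": [0.2,0,0],"spin": 0},
    {"claw": 0,"dp": [0.2,0,0],"spin": 0},
  ],
)

```text
clock: 6.4
ee_pos: [0.5574, -0.0107, 0.1011]
eef_rot: [2.411, 2.011, -0.004]
contact_force: [-2.2, -6.8, 1.7]
finger_gap: 0.0005
```

Request:
arm_command(
  series=[
    {"claw": 0,"dp": [0.1,0,0],"spin": 0},
    {"claw": 0,"dp": [0.1,0,0],"spin": 0},
  ],
)

```text
clock: 6.6
ee_pos: [0.5574, -0.0106, 0.1011]
eef_rot: [2.41, 2.011, -0.006]
contact_force: [-3.3, -10.1, 1.4]
finger_gap: 0.0004
```

```bash
python3 look.py 3
```

```text
clock 6.7 local tcp [ 0.0004 -0.0367  0.1011] dp cm [ 5.6644 -0.0327 -1.5154] spin(tool) 0.05271378132005111 F local None
F local -0.8300057124244953 -9.999223558071437 1.7262260602646178
```

View pics/c3.png

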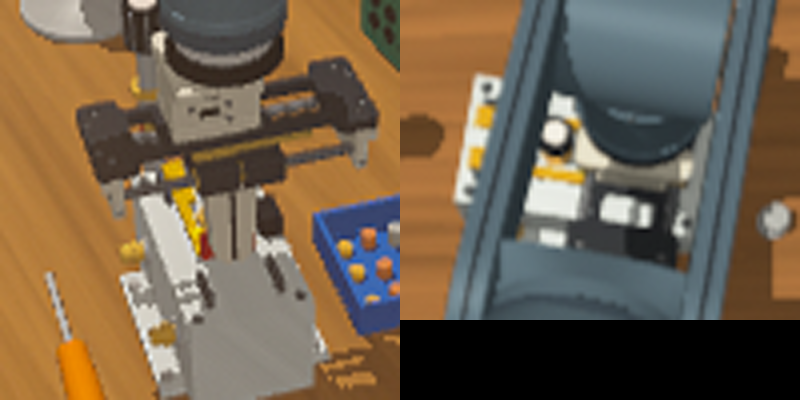

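Force rose hard at TCP local y −36.7 mm, within about 1 mm of the expected stop, after a roughly 9 N detent peak and a snap. Next I back off, lift, open and move above the knob.

Request:
arm_command(
  series=[
    {"claw": 0,"dp": [-1.3,0,0],"spin": 0},
    {"claw": 0,"dp": [-1.3,0,-4],"spin": 0},
    {"claw": 50,"dp": [-1.3,0,-9],"spin": 0},
    {"claw": 100,"dp": [0,0,-11],"spin": 0},
    {"claw": 100,"dp": [3,0,-11],"spin": 0},
    {"claw": 100,"dp": [5.3,0,-11],"spin": 0},
    {"claw": 100,"dp": [5.3,0,-11],"spin": 0},
    {"claw": 100,"dp": [5.3,0,-11],"spin": 0},
  ],
)

```text
clock: 7.5
ee_pos: [0.5672, 0.0442, 0.2108]
eef_rot: [-2.411, -2.013, 0.0]
contact_force: [-0.4, -0.3, -0.4]
finger_gap: 0.0437
```

```bash
python3 look.py 4
```

```text
clock 7.6 local tcp [0.0002 0.0182 0.2107] dp cm [ 0.1841 -0.0191  9.4715] spin(tool) 0.01586230552429413 F local None
F local 1.1881999843090891 0.22876364215802095 0.09633959520176827
```

View pics/c4.png

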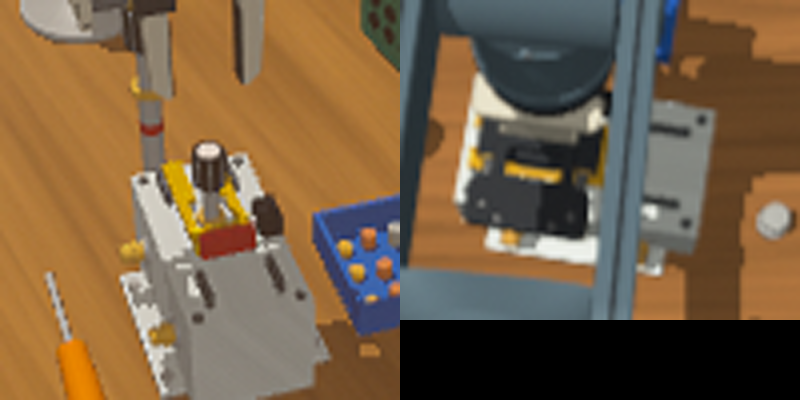

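```bash
python3 - <<'E'
from h import *
f=grab('side'); im=f['pixels'].astype(int)
m=((im[...,0]>110)&(im[...,1]<70)&(im[...,2]<70)); m[:,:300]=0;m[:195]=0;m[230:]=0;m[:,340:]=0
v,u=np.nonzero(m);print('red tab centroid',u.mean(),v.mean(),len(u))
for j in(.003,.02,.03): print(j,proj(f,loc(0,-.058+j,.103))[0])
print('knobtop pred',proj(f,loc(0,.02,.15)))
E
```

```text
red tab centroid 316.4719101123595 209.67415730337078 89
0.003 [319.40164442 217.12678541]
0.02 [317.69639157 213.12724788]
0.03 [316.70948656 210.81253917]
knobtop pred [[311.5828113  187.57438255]]
```

Request:
arm_command(
  series=[
    {"claw": 100,"dp": [0.1,0,3],"spin": 0},
    {"claw": 100,"dp": [0.1,0,6],"spin": 0},
    {"claw": 100,"dp": [0.1,0,8],"spin": 0},
    {"claw": 100,"dp": [0.1,0,9.3],"spin": 0},
    {"claw": 100,"dp": [0.1,0,9.3],"spin": 0},
    {"claw": 60,"dp": [0.1,0,9.3],"spin": 0},
    {"claw": 45,"dp": [0.1,0,9.3],"spin": 0},
    {"claw": 36,"dp": [0.1,0,9.3],"spin": 0},
  ],
  grip_force=3,
)

```text
clock: 8.45
ee_pos: [0.5684, 0.045, 0.1193]
eef_rot: [2.411, 2.011, 0.003]
contact_force: [0.2, -0.4, 0.0]
finger_gap: 0.0735
```

```bash
python3 look.py 5
```

```text
clock 8.55 local tcp [0.0008 0.0201 0.1189] dp cm [-0.0077 -0.0823  0.2884] spin(tool) 0.04329589279761592 F local None
F local -0.24988909482971672 0.38312901281196465 -0.23321697291640572
```

View pics/c5.png

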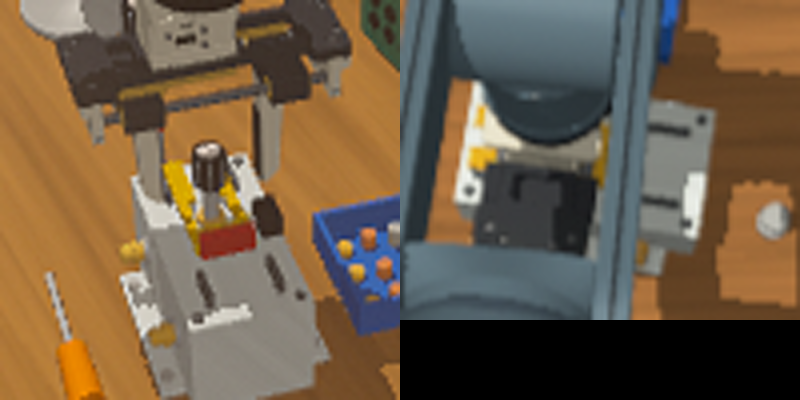

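The red tab centroid (316.5, 209.7) matches a joint value of about 0.030 (predicted 316.7, 210.8). The fingers straddle the knob (side crop about 208,165). I'll close gently at 3 N.

Request:
arm_command(
  series=[
    {"claw": 31,"dp": [0,0,0.2],"spin": 0},
    {"claw": 31,"dp": [0,0,0.2],"spin": 0},
    {"claw": 31,"dp": [0,0,0.2],"spin": 0},
    {"claw": 31,"dp": [0,0,0.2],"spin": 0},
    {"claw": 31,"dp": [0,0,0.2],"spin": 0},
    {"claw": 31,"dp": [0,0,0.2],"spin": 0},
  ],
  grip_force=3,
)

```text
clock: 9.15
ee_pos: [0.5676, 0.0451, 0.116]
eef_rot: [-2.413, -2.012, 0.0]
contact_force: [0.3, -0.6, 0.8]
finger_gap: 0.0293
```

```bash
python3 look.py 6; python3 -c "
import cv2;a=cv2.imread('pics/side6.png')[165:215,285:345];cv2.imwrite('pics/c6b.png',cv2.resize(a,None,fx=10,fy=10,interpolation=2))"
```

```text
clock 9.25 local tcp [0.0003 0.02   0.116 ] dp cm [-0.0005 -0.0316 -0.0018] spin(tool) 0.037484168765899994 F local None
F local -0.03433410629429628 -0.1559456913848529 0.36806665926442866
```

View pics/c6b.png

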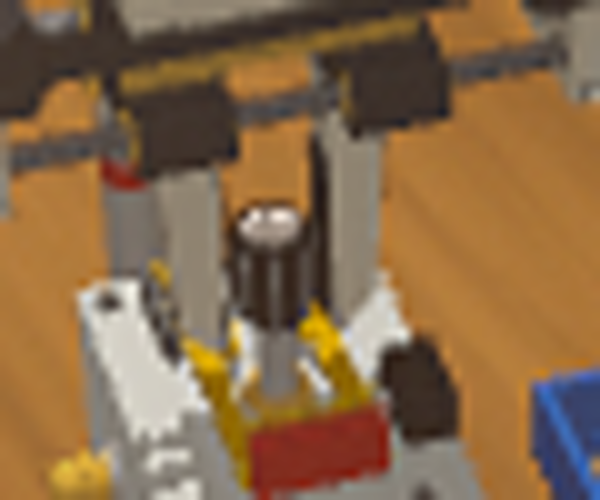

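Request:
arm_command(
  series=[
    {"claw": 28,"dp": [0,0,0],"spin": 0},
    {"claw": 28,"dp": [0,0,0],"spin": 0},
    {"claw": 28,"dp": [0,0,0],"spin": 0},
  ],
)

```text
clock: 9.55
ee_pos: [0.5675, 0.0451, 0.116]
eef_rot: [-2.413, -2.012, 0.0]
contact_force: [0.1, 0.5, 0.9]
finger_gap: 0.0261
```

Request:
arm_command(
  series=[
    {"claw": 26.5,"dp": [0,0,0],"spin": 0},
    {"claw": 26.5,"dp": [0,0,0],"spin": 0},
    {"claw": 26.5,"dp": [0,0,0],"spin": 0},
  ],
)

```text
clock: 9.85
ee_pos: [0.5677, 0.0451, 0.1161]
eef_rot: [2.412, 2.012, 0.0]
contact_force: [0.5, 0.3, 0.9]
finger_gap: 0.0246
```

Request:
arm_command(
  series=[
    {"claw": 25,"dp": [0,0,0],"spin": 0},
    {"claw": 25,"dp": [0,0,0],"spin": 0},
    {"claw": 25,"dp": [0,0,0],"spin": 0},
  ],
)

```text
clock: 10.15
ee_pos: [0.5677, 0.0451, 0.1161]
eef_rot: [2.413, 2.012, 0.001]
contact_force: [0.7, -0.6, 0.6]
finger_gap: 0.0239
```

```bash
python3 -c "
from h import *
for i in range(4):
  go(loc(0,.02,.116)); optics.grab_frame('side'); print(sensors.read_state()['finger_gap'])"
```

```text
clock 10.15 local tcp [0.00050723 0.01999826 0.11611487] dp cm [ 0.00020436 -0.05072804  0.01146168] spin(tool) 0.035338952710745275 F local None
F local 0.842654490116434 -0.4660837736573923 0.6264036050431245
0.02383015880954086
clock 10.2 local tcp [0.00050379 0.01999624 0.11611342] dp cm [ 0.00040729 -0.0503842   0.01132017] spin(tool) 0.03639401144715748 F local None
F local 1.7750376341134886 0.12537179881537397 0.11271388922571224
0.02398314992296644
clock 10.25 local tcp [0.00049437 0.01997767 0.11609031] dp cm [ 0.00226958 -0.049439    0.00901066] spin(tool) 0.041900122734773504 F local None
F local 1.0683983492797986 0.14677166738885838 0.7639651090236096
0.02418018962837548
clock 10.3 local tcp [0.00050693 0.01997202 0.11610854] dp cm [ 0.00283175 -0.05069611  0.01083095] spin(tool) 0.03863063873150452 F local None
F local 0.4925692455016576 0.050102592404876134 0.8446128362375069
0.024347933139537044
```

Request:
arm_command(
  series=[
    {"claw": 0,"dp": [0,0.03,0],"spin": 0},
    {"claw": 0,"dp": [0,0.03,0],"spin": 0},
    {"claw": 0,"dp": [0,0.03,0],"spin": 0},
  ],
  grip_force=8,
)

```text
clock: 10.65
ee_pos: [0.5678, 0.0451, 0.1161]
eef_rot: [-2.413, -2.012, 0.0]
contact_force: [0.5, -0.0, 2.2]
finger_gap: 0.0241
```

```bash
python3 -c "
from h import *
for i in range(3):
  go(loc(0,.02,.116)); optics.grab_frame('side'); print(sensors.read_state()['finger_gap'])"
```

```text
clock 10.65 local tcp [0.00055392 0.01999011 0.11607021] dp cm [ 0.00102829 -0.05539079  0.00702519] spin(tool) 0.040872909627992726 F local None
F local 0.5105764081597053 0.057854098396732986 2.224741748555256
0.023762171552809026
clock 10.7 local tcp [0.0005763  0.01997246 0.11608042] dp cm [ 0.00279245 -0.05762803  0.00804444] spin(tool) 0.037864380125441244 F local None
F local 0.19907186508519956 -0.11948773649084493 1.384678890611494
0.02347295842072644
clock 10.75 local tcp [0.00058506 0.02000513 0.11608704] dp cm [-0.00047269 -0.05850611  0.00870224] spin(tool) 0.03956952864088237 F local None
F local 0.13251295735473945 -0.04750746433527503 1.3426897854386985
0.023690029693102972
```

Request:
arm_command(
  series=[
    {"claw": 0,"dp": [0,0,0],"spin": 0},
    {"claw": 0,"dp": [0,0,0],"spin": 0},
    {"claw": 0,"dp": [0,0,-0.1],"spin": 0},
    {"claw": 0,"dp": [0,0,-0.2],"spin": 0},
    {"claw": 0,"dp": [0,0,-0.3],"spin": 0},
    {"claw": 0,"dp": [0,0,-0.4],"spin": 0},
    {"claw": 0,"dp": [0,0,-0.5],"spin": 0},
    {"claw": 0,"dp": [0,0,-0.5],"spin": 0},
  ],
  grip_force=18,
)

```text
clock: 11.6
ee_pos: [0.5677, 0.0451, 0.1211]
eef_rot: [-2.413, -2.012, 0.0]
contact_force: [0.4, -0.6, -1.1]
finger_gap: 0.0237
```

```bash
python3 look.py 7; python3 -c "
from h import *
for i in range(2):
  go(loc(0,.02,.156)); optics.grab_frame('side'); print(sensors.read_state()['finger_gap'],sensors.read_state()['wrist_torque'])
import cv2;a=cv2.imread('pics/side7.png')[165:215,285:345];cv2.imwrite('pics/c7b.png',cv2.resize(a,None,fx=10,fy=10,interpolation=2))"
```

```text
clock 11.7 local tcp [0.0005 0.02   0.121 ] dp cm [ 0.0011 -0.046   0.5021] spin(tool) 0.04262156892363578 F local None
F local 0.034178036291229896 1.0896637185972584 -1.5046307458884305
clock 11.7 local tcp [0.00046079 0.01998971 0.12102139] dp cm [ 9.29942135e-04 -4.68292544e-02 -3.49785155e+00] spin(tool) 0.04262156892363578 F local None
F local 0.034178036291229896 1.0896637185972584 -1.5046307458884305
0.02372790401080254 [-0.07650701  0.01574852 -0.00488711]
clock 11.75 local tcp [0.00046646 0.01999737 0.12098398] dp cm [ 2.97418002e-04 -4.74916632e-02 -3.50159106e+00] spin(tool) 0.040268753573514005 F local None
F local 0.40808840346297814 0.04352378607612165 -2.102774312582778
0.024063336791347683 [-0.03570783 -0.00412486  0.0127471 ]
```

View pics/c7b.png

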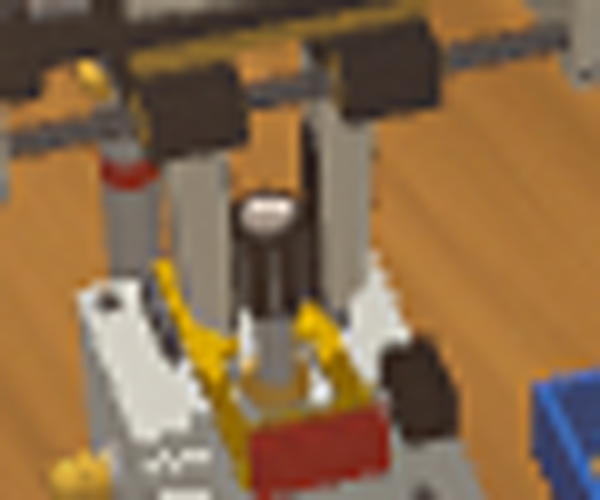

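The knob has risen with the fingers and carries about 2 N, roughly its own weight, with no side load. I'll continue drawing straight up.

Request:
arm_command(
  series=[
    {"claw": 0,"dp": [0,0,-0.3],"spin": 0},
    {"claw": 0,"dp": [0,0,-0.6],"spin": 0},
    {"claw": 0,"dp": [0,0,-0.9],"spin": 0},
    {"claw": 0,"dp": [0,0,-1.2],"spin": 0},
    {"claw": 0,"dp": [0,0,-1.5],"spin": 0},
    {"claw": 0,"dp": [0,0,-1.8],"spin": 0},
    {"claw": 0,"dp": [0,0,-2.0],"spin": 0},
    {"claw": 0,"dp": [0,0,-2.0],"spin": 0},
  ],
)

```text
clock: 12.6
ee_pos: [0.5681, 0.0451, 0.1414]
eef_rot: [2.412, 2.012, 0.001]
contact_force: [-0.3, 0.3, -1.3]
finger_gap: 0.0236
```

Request:
arm_command(
  series=[
    {"claw": 0,"dp": [0,0,-0.3],"spin": 0},
    {"claw": 0,"dp": [0,0,-0.6],"spin": 0},
    {"claw": 0,"dp": [0,0,-0.9],"spin": 0},
    {"claw": 0,"dp": [0,0,-1.2],"spin": 0},
    {"claw": 0,"dp": [0,0,-1.4],"spin": 0},
    {"claw": 0,"dp": [0,0,-1.5],"spin": 0},
    {"claw": 0,"dp": [0,0,-1.5],"spin": 0},
    {"claw": 0,"dp": [0,0,-1.5],"spin": 0},
  ],
)

```text
clock: 13.4
ee_pos: [0.5678, 0.0451, 0.1559]
eef_rot: [-2.413, -2.012, 0.0]
contact_force: [0.2, -0.3, -1.5]
finger_gap: 0.0234
```

```bash
python3 look.py 8; python3 -c "
from h import *
for i in range(2):
  go(loc(0,.02,.156)); f=optics.grab_frame('side'); print(sensors.read_state()['finger_gap'],sensors.read_state()['wrist_torque'])
for h in (0,.03,.035,.04,.045):print(h,'knobtop',proj(f,loc(0,.02,.15+h))[0],'ring mid',proj(f,loc(0,.02,.06+h))[0])
import cv2;a=cv2.imread('pics/side8.png')[155:215,285:345];cv2.imwrite('pics/c8b.png',cv2.resize(a,None,fx=10,fy=10,interpolation=2))"
```

```text
clock 13.5 local tcp [0.0005 0.02   0.1558] dp cm [ 0.0025 -0.0488  3.9837] spin(tool) 0.03674594830803812 F local None
F local -0.07101055664879338 0.6032955783507277 -2.2562477922602877
clock 13.5 local tcp [0.00050041 0.01997522 0.15583716] dp cm [ 0.00250961 -0.05004474 -0.01626863] spin(tool) 0.03674594830803812 F local None
F local -0.07101055664879338 0.6032955783507277 -2.2562477922602877
0.023517582232282626 [-0.08248185  0.08155388 -0.02718823]
clock 13.55 local tcp [0.00051557 0.01997567 0.15585403] dp cm [ 0.00246835 -0.05155878 -0.0145829 ] spin(tool) 0.0401291621148232 F local None
F local 0.26884589167081735 -0.1328255001835593 -2.097133777107187
0.023559517241182267 [-0.05081656  0.09900073 -0.00267634]
0 knobtop [311.5828113  187.57438255] ring mid [312.61005498 210.96078742]
0.03 knobtop [311.21678264 179.24131164] ring mid [312.27886681 203.42090107]
0.035 knobtop [311.15454726 177.82445027] ring mid [312.22261022 202.14015393]
0.04 knobtop [311.09195214 176.3993992 ] ring mid [312.16604454 200.85236992]
0.045 knobtop [311.02899416 174.9660872 ] ring mid [312.10916721 199.55749088]
```

View pics/c8b.png

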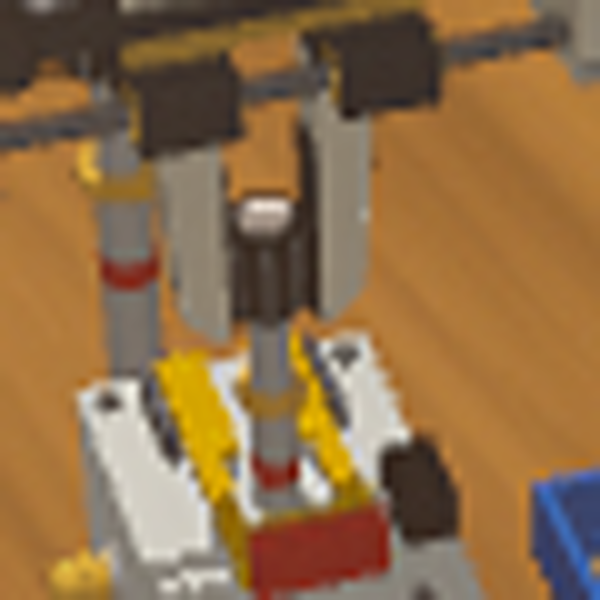

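The rod is upright between the pads. Its knob top is at side row 176 (predicted 176.4 for 40 mm), and the red ring is showing at about (312,202), just above the plate. Forces are steady at about 2 N downward, so I'm handing in.

```bash
python3 -c "
from h import *
print(sensors.read_state()['dq']); print(manip.hand_in())"
```

```text
[ 2.62932216e-04  7.63981977e-05 -4.70962347e-04 -4.31950425e-04
 -9.13263092e-05  5.04139162e-05]
the job is handed in; nothing more can be done
None
```

The lock plate is snapped in and the rod is drawn out about 40 mm. I handed the job in at about 13.6 s with the gripper still holding the rod. No verdict is reported, so the results below are my own checks.

- **Lock plate:** I pushed it by the red tab with closed fingers. The force rose to about 9 N, dropped as the plate snapped, then rose to about 10 N against the end stop. In the side picture the tab sat where a travel of about 30 mm puts it, within about 1 pixel, and the rod was still fully in then.
- **Which rod:** I took the smaller one, standing in the filter's bore. The taller look-alike stands on the bench beside it and was left alone.
- **Rod:** I centred the jaws on the knob with a light 3 N grip until the sideways force was near zero. Then I gripped at 18 N and drew the rod straight up.
- **Last checks:**
  - The fingers rose 39.8 mm, and the knob top in the side picture fits about 40 mm.
  - The red ring shows just above the plate.
  - The fingers carry about 2 N downward, with sideways force under about 0.7 N, and the arm is still.
- **Disagreements:** The end stop was felt about 1 mm from where I predicted it, within the camera calibration error. No check failed.
- **Bystanders:** I never felt contact with any of them, but I did not measure their positions again at the end.

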